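# Stop the model scanner's plate from rocking

### The job

The little plate that carries the jaw model rocks at one corner: press down on its corners with the fingertips until you find the one that gives, push the orange shim tab beside that corner all the way down flat, then press that corner firmly once more to check that the shim now holds it. Leave the other three tabs raised, and only press: do not lift the plate or push it off its place, and do not disturb the cup, the jar and the bur block.

Things in the scene. Friction and masses are not known exactly. Their poses are not given: they have to be found in the camera images.
- plate: loose aluminium plate, 150 x 130 x 8 mm (x, y, z), 0.9 kg, a jaw model (60 x 56 mm, reaching 31 mm above the plate top) fixed in its middle; origin: centre of its underside, 32 mm above the table when level. It rests at its corners on four look-alike feet on a fixed black base (160 x 240 x 10 mm). One foot, different each time and not to be told by eye, is springy; three are rigid
- corner_a (a point): where to press the plate's +x +y corner (plate axes): blue dot, 16 mm across, on the plate's top above a foot, 55 mm in x and 46 mm in y from the middle. If this foot is the springy one, 5 N or more here sinks the corner 3 to 4 mm (plate tilts 0.05 rad) and it comes back up when let go; otherwise it does not sink
- corner_b (a point): where to press the plate's +x -y corner (plate axes): blue dot, 16 mm across, on the plate's top above a foot, 55 mm in x and 46 mm in y from the middle. If this foot is the springy one, 5 N or more here sinks the corner 3 to 4 mm (plate tilts 0.05 rad) and it comes back up when let go; otherwise it does not sink
- corner_c (a point): where to press the plate's -x -y corner (plate axes): blue dot, 16 mm across, on the plate's top above a foot, 55 mm in x and 46 mm in y from the middle. If this foot is the springy one, 5 N or more here sinks the corner 3 to 4 mm (plate tilts 0.05 rad) and it comes back up when let go; otherwise it does not sink
- corner_d (a point): where to press the plate's -x +y corner (plate axes): blue dot, 16 mm across, on the plate's top above a foot, 55 mm in x and 46 mm in y from the middle. If this foot is the springy one, 5 N or more here sinks the corner 3 to 4 mm (plate tilts 0.05 rad) and it comes back up when let go; otherwise it does not sink
- tab_a (a point): where to press the orange shim tab of corner_a: on the tab's top, 30 mm out from its hinge. The tab is 26 mm wide (x) and reaches 42 mm out from its hinge, on the plate's +y side; the hinge lies 12 mm beyond the plate's edge, parallel to the plate's x, 28.5 mm above the table. Pressed flat, the tab's top lies 31 mm above the table
- tab_b (a point): where to press the orange shim tab of corner_b: on the tab's top, 30 mm out from its hinge. The tab is 26 mm wide (x) and reaches 42 mm out from its hinge, on the plate's -y side; the hinge lies 12 mm beyond the plate's edge, parallel to the plate's x, 28.5 mm above the table. Pressed flat, the tab's top lies 31 mm above the table
- tab_c (a point): where to press the orange shim tab of corner_c: on the tab's top, 30 mm out from its hinge. The tab is 26 mm wide (x) and reaches 42 mm out from its hinge, on the plate's -y side; the hinge lies 12 mm beyond the plate's edge, parallel to the plate's x, 28.5 mm above the table. Pressed flat, the tab's top lies 31 mm above the table
- tab_d (a point): where to press the orange shim tab of corner_d: on the tab's top, 30 mm out from its hinge. The tab is 26 mm wide (x) and reaches 42 mm out from its hinge, on the plate's +y side; the hinge lies 12 mm beyond the plate's edge, parallel to the plate's x, 28.5 mm above the table. Pressed flat, the tab's top lies 31 mm above the table
- shim_a (a joint): angle of the shim at corner_a, rad: 0 = tab fully raised, sloping up outwards by 0.45 rad (its outer end 49 mm above the table; it starts at 0 to 0.06), 0.45 = pressed flat (level, at its stop). A stiff hinge: it takes about 9 N at the point to move, and stays where it is left. Its steel inner end lies under the plate and rises as the tab goes down, to 1 mm under the level plate when flat, so that a springy corner can then sink no farther
- shim_b (a joint): angle of the shim at corner_b, rad: 0 = tab fully raised, sloping up outwards by 0.45 rad (its outer end 49 mm above the table; it starts at 0 to 0.06), 0.45 = pressed flat (level, at its stop). A stiff hinge: it takes about 9 N at the point to move, and stays where it is left. Its steel inner end lies under the plate and rises as the tab goes down, to 1 mm under the level plate when flat, so that a springy corner can then sink no farther
- shim_c (a joint): angle of the shim at corner_c, rad: 0 = tab fully raised, sloping up outwards by 0.45 rad (its outer end 49 mm above the table; it starts at 0 to 0.06), 0.45 = pressed flat (level, at its stop). A stiff hinge: it takes about 9 N at the point to move, and stays where it is left. Its steel inner end lies under the plate and rises as the tab goes down, to 1 mm under the level plate when flat, so that a springy corner can then sink no farther
- shim_d (a joint): angle of the shim at corner_d, rad: 0 = tab fully raised, sloping up outwards by 0.45 rad (its outer end 49 mm above the table; it starts at 0 to 0.06), 0.45 = pressed flat (level, at its stop). A stiff hinge: it takes about 9 N at the point to move, and stays where it is left. Its steel inner end lies under the plate and rises as the tab goes down, to 1 mm under the level plate when flat, so that a springy corner can then sink no farther
- cup: bystander: loose steel cup, 60 mm wide, 55 mm high; origin at the centre of its underside
- jar: bystander: loose amber jar with white cap, 44 mm wide, 55 mm high; origin at the centre of its underside
- bur_block: bystander: loose blue bur block, 45 x 70 mm, 39 mm high over the burs; origin at the centre of its underside
Things that resemble listed ones, but are neither listed nor needed, are in the scene too. There is more than one size of the plate; the job needs the smallest.

How it is judged:
By the outcome, as a careful person would: the job done as asked, in the order asked, and still so for the second after the job is handed in, with the robot touching nothing.
It also fails if it takes over 54 s, if anything falls off the work surface, if the arm or the gripper's body presses on something with over 40 N, if the wrist force passes 120 N, or if a joint passes its speed limit or range.

### The arm

A 7-joint arm with a two-finger parallel gripper is mounted at the origin on the work surface. World frame = base frame: x ahead of the robot, y to its left, z up, the work surface at z = 0. Lengths are in m, angles in degrees, forces in N, time in s.
With the tool pointing down it reaches from about 0.425 to 0.875 m from the base axis. Payload 4.7 kg.
Tool frame: the origin (TCP) lies on the mounting face of the last link; the fingertips stand 182 mm ahead of it and the grasp point (between the pads) lies 164 mm ahead of it; z points along the fingers, x is the direction in which the jaws open and shut, and the axes are right-handed (so a half turn about z gives the same grasp; the last joint's range is limited). The gripper opens to 87 mm and grips with 3 to 60 N. Pads are 19 mm wide; open, the fingers measure 117 mm over their backs; the gripper's body (75 mm by 190 mm) begins 51 mm behind the grasp point.
Start: joints at [70.48, 18.392, -4.016, 83.108, 1.295, 78.541, -3.26], TCP at [0.226, -0.61, 0.405] pointing down, gripper open.
Joint ranges: [-163.93, 163.93], [-17.29, 119.83], [-79.2, 71.16], [3.27, 140.29], [-89.18, 269.18], [5.43, 117.66], [-154.24, 154.24]. Speed limits (degrees/s): [147.25, 147.25, 180, 180, 180, 180, 180].

### API

Orientations are given as [roll, pitch, yaw] about the fixed x, y, z axes, in that order (R = Rz(yaw) Ry(pitch) Rx(roll)).
In Python, from cell import status, cams, env, outline_of, landmark_of gives the robot as it stands. The module is installed in compiled form; this text tells all that it offers.
- The arm moves only by the tool jog_arm, never from a script. Its argument "rows" is a list of rows, each a list of 7 numbers: the closure, from 0 (fully open) to 1 (shut), then the shift along the tool's x, y, z in m, then the turn, a rotation vector about the tool's x, y, z in degrees. A call has 1 to 12 rows; each row shifts and turns the commanded pose from where the row before left it, along the tool's axes as they then stand; what a row does not reach is not made up. A row lasts 1/12 s, in which the tool goes at most 41.7 mm and 7.16 degrees, less where a joint would pass 70% of its speed; a pose out of reach is approached as far as the arm can. A call with a gripper value outside its range is refused whole. The fingers move at their own pace and stop on an object; "grip_force" is the grip in N (left out, the last holds). Time passes only in rows, so rows that do not move let the fingers close. It gives the time, the measured TCP pose, the force and the opening at its end, in the units of the state.
- status.get_obs(): the state, without advancing time (a new reading comes with each control period).
- cams.read_camera(name): name is "side" or "top"; returns (picture, depth): 384x512x3 uint8, red, green, blue; 384x512 float32, m along the optical axis (not along the pixel's ray), 0 where there is no reading.
- cams.camera_params(name): a dict with "vfov" (degrees; the focal length in pixels is half the picture's height over the tangent of half this angle, whatever the lens; pixels are square), "cx", "cy" (the principal point, pixels), "eye" and "attitude" of the camera in the world. Camera axes: x right, y up, looking along -z (the intrinsics and any distortion apply to the point x, -y, -z); pixel columns grow to the right and rows downward; lengths in m; the calibration is good to about 2 mm. A picture is of the moment at which its call begins. camera_params takes no time and is no camera call.
- env.sign_off(): hands the job in, once; it reports no verdict.
Trained networks look in the newest picture that a camera, given by its name, has taken for a name from the list of things; names that differ only in an ending like _2 or _b are one class to them, and where a whole thing is asked for, a point or a joint stands for the part that bears it (a point fixed in the world has none). Each returns a list of dicts, best first, with "conf" (0 to 1); they miss things now and then, are a little off and sometimes report something else, mostly with a low value. They report only what shows in the picture. A call takes as long as a camera call. They do not tell look-alikes from the thing itself.
- outline_of(camera, name): "pixels" (384x512 bool, what is visible of it) and "box" ([left, top, right, bottom] in pixels, round what is visible of it).
- landmark_of(camera, name): "position" ([row, column] in pixels: a listed point, or the origin of a listed thing).
The state is a dict: "time_s": time; "qpos": joint angles; "joint_velocities": joint speeds; "effort": joint torques, N m; "tool_pos": TCP position; "tool_rot": TCP orientation; "force": force on the tool from outside, world axes, zero at the start; "wrist_torque": the same for the moment, N m; "grip_width": finger opening in m.
Only numpy, scipy, OpenCV 4.12 (cv2) and the standard library are available. Lean on these libraries where they do the work, as an engineer would, in place of code of your own. Each camera call takes 0.05 s, during which the arm holds its last target. There are 200 camera calls.

## Working session

There is one attempt and no reset: what is moved stays moved. The work goes in short steps, Python scripts to look and compute and a tool call to move; the robot and the scene stay as the last step left them, time stands still between calls to the robot, and variables do not carry over. Pictures are saved under pics/ and viewed, about 8 in all and at most 12, crops included, and the job is handed in when it is done.

Besides the shell and the picture viewer there is one more tool, called after "Request:" as a command line: name --pt "numbers of a row" for each row, then --argument value for the rest. jog_arm: Moves the arm, as the interface text tells. Its arguments: {"type":"object","properties":{"rows":{"type":"array"},"grip_force":{"type":"number"}},"required":["rows"]}

```bash
mkdir -p pics; cat > h.py <<'E'
import numpy as np, cv2
from cell import status, cams, env, outline_of, landmark_of
from scipy.spatial.transform import Rotation as R
E
python3 - <<'E'
from h import *
for c in("side","top"):
    p,d=cams.read_camera(c); cv2.imwrite(f"pics/{c}0.png",p[:,:,::-1]); print(c,cams.camera_params(c))
    np.save(f"{c}_d.npy",d)
print(status.get_obs())
E
```

```text
side {'vfov': 52.91418466836905, 'cx': 251.23964263212727, 'cy': 191.8023655634995, 'eye': array([0.27333432, 0.68280816, 0.94351369]), 'attitude': array([  38.90526227,    0.44189907, -158.77585403])}
top {'vfov': 56.94406420348755, 'cx': 254.2137628775339, 'cy': 186.40205282800042, 'eye': array([0.44965532, 0.05351278, 0.99432076]), 'attitude': array([  5.02248512,  -0.96954258, -90.06237552])}
{'time_s': 0.1, 'qpos': array([70.48059704, 18.43475507, -4.01819109, 83.16863892,  1.29504287,
       78.54196696, -3.26008157]), 'joint_velocities': array([ 0.0887219 , -0.01582808,  0.00088424, -0.17797031,  0.03087781,
       -0.00527232, -0.09797211]), 'effort': array([-4.34370550e-04, -4.92570949e+01, -4.06106198e-01, -3.13400388e+01,
       -6.42712531e-02,  3.94322444e-02,  5.66372660e-05]), 'tool_pos': array([ 0.22572621, -0.60934358,  0.40376526]), 'tool_rot': array([ 1.79995235e+02,  1.00111725e-01, -6.96685397e+01]), 'force': array([ 0.36442063,  0.34409661, -0.00942204]), 'wrist_torque': array([0.04021002, 0.05768803, 0.00830222]), 'grip_width': 0.08722949867915446}
```

View pics/side0.png

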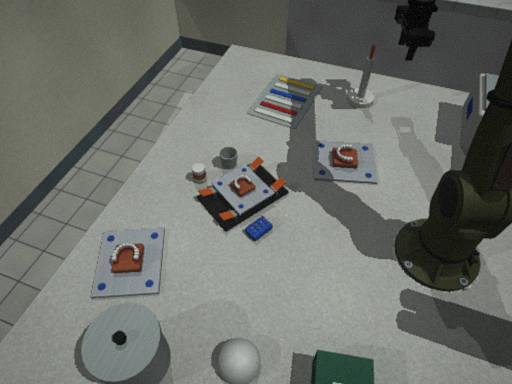

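View pics/top0.png

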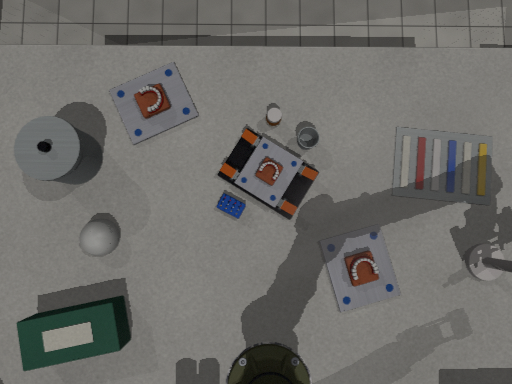

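```bash
cat >> h.py <<'E'
def cam(c):
    q=cams.camera_params(c); f=192/np.tan(np.radians(q['vfov']/2))
    return q,f,R.from_euler('xyz',q['attitude'],degrees=True).as_matrix()
def ray(c,u,v):
    q,f,A=cam(c); return q['eye'],A@np.array([(u-q['cx'])/f,-(v-q['cy'])/f,-1.])
def at_z(c,u,v,z):
    e,r=ray(c,u,v); return e+r*(z-e[2])/r[2]
def at_d(c,u,v,d):
    e,r=ray(c,u,v); return e+r*d
E
python3 - <<'E'
from h import *
np.set_printoptions(precision=4,suppress=True)
d=np.load("top_d.npy"); ds=np.load("side_d.npy")
print("table",at_d("top",340,120,d[120,340]),at_d("top",180,260,d[260,180]),at_d("side",200,300,ds[300,200]))
for c in("top","side"):
  p,dd=cams.read_camera(c)
  x=(210,95,330,225) if c=="top" else (180,140,300,240)
  cv2.imwrite(f"pics/{c}crop.png",cv2.resize(p[x[1]:x[3],x[0]:x[2],::-1],None,fx=4.6,fy=4.6,interpolation=cv2.INTER_CUBIC))
  for n,z in(("corner_a",.04),("tab_a",.043),("plate",.032),("cup",0),("jar",0),("bur_block",0)):
    for r in landmark_of(c,n)[:12]:
      v,u=r["position"]; iv,iu=int(round(v)),int(round(u))
      print(c,n,round(r["conf"],2),np.round([u,v],1),at_z(c,u,v,z),"depth",at_d(c,u,v,dd[iv,iu]) if 0<=iv<384 and 0<=iu<512 else None)
E
```

```text
table [ 0.729  -0.2106  0.0001] [ 0.3329  0.2419 -0.0013] [ 0.5499  0.3544 -0.0014]
top corner_a 0.97 [346.7 302.2] [ 0.2265 -0.2068  0.04  ] depth [ 0.2203 -0.214   0.0134]
top corner_a 0.92 [275.7 199.9] [ 0.497  -0.0207  0.04  ] depth [ 0.497  -0.0208  0.039 ]
top corner_a 0.92 [328.8 248.9] [ 0.3658 -0.1621  0.04  ] depth [ 0.3632 -0.1688  0.01  ]
top corner_a 0.88 [121.2  95.1] [0.7855 0.403  0.04  ] depth [0.797  0.4149 0.0074]
top corner_a 0.86 [388.3 288.1] [ 0.2625 -0.3187  0.04  ] depth [ 0.2561 -0.3314  0.0074]
top corner_a 0.8 [373.2 237.1] [ 0.3969 -0.2824  0.04  ] depth [ 0.3953 -0.2926  0.0111]
top corner_a 0.75 [241.1 181.6] [0.5466 0.0728 0.04  ] depth [0.5466 0.0728 0.0399]
top corner_a 0.73 [292.2 165.2] [ 0.5916 -0.0663  0.04  ] depth [ 0.5916 -0.0664  0.0398]
top corner_a 0.71 [166.   69.1] [0.8602 0.2818 0.04  ] depth [0.8744 0.2897 0.0071]
top corner_a 0.69 [140.2 134.6] [0.6752 0.348  0.04  ] depth [0.6821 0.3571 0.0107]
top corner_a 0.63 [264.  145.1] [0.647  0.0104 0.04  ] depth [0.6469 0.0104 0.0402]
top corner_a 0.62 [185.9 111.7] [0.7395 0.2248 0.04  ] de
[... 2236 characters left out ...]
5819 0.1161 0.0403]
side tab_a 0.5 [284.8 182.2] [ 0.4607 -0.0639  0.043 ] depth [ 0.4597 -0.0599  0.0479]
side plate 0.87 [239.4 188.3] [ 0.585  -0.0003  0.032 ] depth [0.5738 0.0242 0.0648]
side plate 0.71 [127.2 262. ] [0.7672 0.3401 0.032 ] depth [0.7656 0.3412 0.0349]
side plate 0.61 [344.5 159.4] [ 0.3121 -0.2344  0.032 ] depth [ 0.3114 -0.2187  0.0476]
side plate 0.24 [259.5 228. ] [0.4769 0.1136 0.032 ] depth [0.4789 0.1079 0.0229]
side cup 0.76 [231.  164.2] [ 0.6618 -0.1107 -0.    ] depth [ 0.6522 -0.0911  0.0232]
side jar 0.7 [198.6 178.7] [ 0.7347 -0.0145  0.    ] depth [0.723  0.0031 0.0238]
side bur_block 0.58 [257.2 229. ] [ 0.4891  0.0993 -0.    ] depth [0.4844 0.1121 0.0207]
```

View pics/topcrop.png

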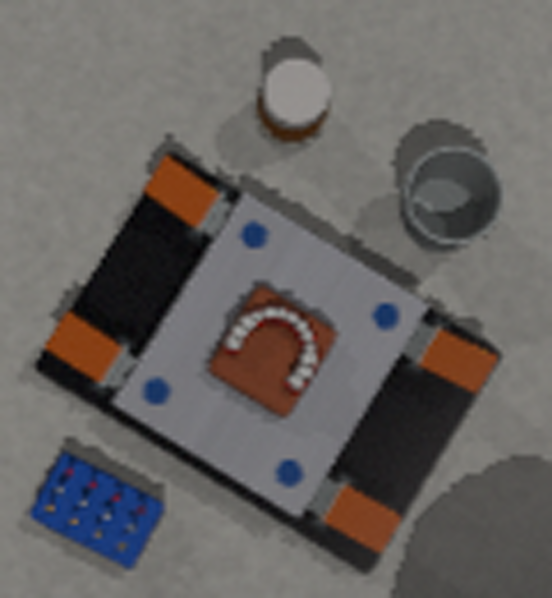

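```bash
cat >> h.py <<'E'
def goto(p,yaw,tipz):
    """tool-frame shift & turn to bring fingertip over p at tipz, tool down with yaw"""
    o=status.get_obs(); A=R.from_euler('xyz',o['tool_rot'],degrees=True)
    t=np.array([p[0],p[1],tipz+.182]); w=(A.inv()*R.from_euler('xyz',[180,0,yaw],degrees=True)).as_rotvec(degrees=True)
    print("t",o['time_s'],"shift mm",np.round(A.inv().apply(t-o['tool_pos'])*1e3,1),"turn",np.round(w,2),"F",np.round(o['force'],2),"tip",np.round(o['tool_pos']-[0,0,.182],4))
E
python3 - <<'E'
from h import *
np.set_printoptions(precision=4,suppress=True)
from scipy.optimize import least_squares
from itertools import product
def blobs(c,x,kind):
    p,d=cams.read_camera(c); h=cv2.cvtColor(p,cv2.COLOR_RGB2HSV)
    m=cv2.inRange(h,(105,120,60),(125,255,255)) if kind=="b" else cv2.inRange(h,(5,190,130),(18,255,255))
    k=np.zeros_like(m); k[x[1]:x[3],x[0]:x[2]]=1; m*=k
    n,_,s,ce=cv2.connectedComponentsWithStats(m)
    return [(ce[i],s[i][4],d) for i in range(1,n) if s[i][4]>10]
fit={}
for c,x in(("top",(215,120,325,222)),("side",(190,150,295,232))):
    for kind,z in(("b",.040),("o",.04)):
        L=[(np.round(q,1),a,at_z(c,*q,z)) for q,a,d in blobs(c,x,kind)]
        print(c,kind); [print("  ",*l) for l in L]
        if kind=="b":
            P=np.array([l[2][:2] for l in L])
            def f(v):
                co=np.array([[sx*.055,sy*.046] for sx,sy in product((1,-1),(1,-1))])
                a=v[2]; Q=co@np.array([[np.cos(a),np.sin(a)],[-np.sin(a),np.cos(a)]])+v[:2]
                dd=np.linalg.norm(Q[:,None]-P[None],axis=2); return dd.min(1)
            r=least_squares(f,[.572,-.001,-.56],loss='soft_l1',f_scale=.003)
            print("fit",r.x[:2],np.degrees(r.x[2]),"res",f(r.x))
E
```

```text
top b
   [264.6 145.7] 19 [0.6452 0.0086 0.04  ]
   [293.4 163.2] 19 [ 0.5971 -0.0696  0.04  ]
   [243.6 179.6] 20 [0.552  0.0659 0.04  ]
   [230.5 205.4] 377 [0.4823 0.1011 0.04  ]
   [272.4 197.2] 19 [ 0.5042 -0.0117  0.04  ]
fit [ 0.5746 -0.0017] -31.687485780823483 res [0.0004 0.0002 0.0005 0.0006]
top o
   [248.9 136.4] 106 [0.671  0.0517 0.04  ]
   [227.5 170. ] 110 [0.5783 0.1097 0.04  ]
side b
   [219.5 183. ] 12 [0.6474 0.0079 0.04  ]
   [265.2 191.1] 12 [ 0.5056 -0.012   0.04  ]
   [240.5 206. ] 12 [0.5538 0.0665 0.04  ]
   [259.3 225.7] 243 [0.4782 0.1117 0.04  ]
fit [ 0.5776 -0.0005] -30.60030685150605 res [0.0033 0.0888 0.0006 0.0012]
side o
   [256.4 163.1] 63 [ 0.571  -0.1106  0.04  ]
   [278.1 183.7] 76 [ 0.4787 -0.0535  0.04  ]
   [205.5 191.6] 53 [0.6729 0.054  0.04  ]
   [226. 215.] 69 [0.5806 0.1112 0.04  ]
```

```bash
python3 -c "
from h import *
goto((.597,-.0695),-31.7,.10)"
```

```text
t 1.0 shift mm [-377.4 -535.7  122.7] turn [ 1.000e-02 -0.000e+00 -3.797e+01] F [1.01 0.17 0.23] tip [ 0.2258 -0.6095  0.2228]
```

Request:
jog_arm --pt "1 0 0 0 0 0 -6.33" --pt "1 0 0 0 0 0 -6.33" --pt "1 0 0 0 0 0 -6.33" --pt "1 0 0 0 0 0 -6.33" --pt "1 0 0 0 0 0 -6.33" --pt "1 0 0 0 0 0 -6.33" --grip_force 20

```text
time_s: 1.5
tool_pos: [0.2258, -0.6095, 0.4048]
tool_rot: [180.0, 0.0, -31.4]
force: [0.2, 0.6, 0.5]
grip_width: 0.0548
```

```bash
python3 -c "
from h import *
goto((.597,-.0695),-31.7,.10)"
```

```text
t 1.5 shift mm [  35.8 -654.3  122.7] turn [0.01 0.   0.32] F [0.19 0.58 0.47] tip [ 0.2258 -0.6095  0.2228]
```

Request:
jog_arm --pt "1 0.0015 -0.0275 0.001 0 0 0" --pt "1 0.0015 -0.0275 0.001 0 0 0" --pt "1 0.0015 -0.0275 0.001 0 0 0" --pt "1 0.0015 -0.0275 0.001 0 0 0" --pt "1 0.0015 -0.0275 0.001 0 0 0" --pt "1 0.0015 -0.0275 0.001 0 0 0" --pt "1 0.0015 -0.0275 0.001 0 0 0" --pt "1 0.0015 -0.0275 0.001 0 0 0" --pt "1 0.0015 -0.0275 0.001 0 0 0" --pt "1 0.0015 -0.0275 0.001 0 0 0" --pt "1 0.0015 -0.0275 0.001 0 0 0" --pt "1 0.0015 -0.0275 0.001 0 0 0"

```text
time_s: 2.5
tool_pos: [0.415, -0.337, 0.3929]
tool_rot: [180.0, -0.0, -31.7]
force: [-0.4, 0.3, -0.2]
grip_width: 0.0005
```

Request:
jog_arm --pt "1 0.0015 -0.0275 0.005 0 0 0" --pt "1 0.0015 -0.0275 0.005 0 0 0" --pt "1 0.0015 -0.0275 0.005 0 0 0" --pt "1 0.0015 -0.0275 0.005 0 0 0" --pt "1 0.0015 -0.0275 0.008 0 0 0" --pt "1 0.0015 -0.0275 0.008 0 0 0" --pt "1 0.0015 -0.0275 0.008 0 0 0" --pt "1 0.0015 -0.0275 0.008 0 0 0" --pt "1 0.0015 -0.0275 0.008 0 0 0" --pt "1 0.0015 -0.0275 0.008 0 0 0" --pt "1 0.0015 -0.0275 0.008 0 0 0" --pt "1 0 0 0 0 0 0"

```text
time_s: 3.5
tool_pos: [0.589, -0.0831, 0.3154]
tool_rot: [-179.8, 0.1, -31.2]
force: [-0.9, 0.7, -0.8]
grip_width: 0.0007
```

```bash
python3 -c "
from h import *
goto((.597,-.0695),-31.7,.045)
p,d=cams.read_camera('side');cv2.imwrite('pics/s2.png',cv2.resize(p[80:280,130:370,::-1],None,fx=3,fy=3))"
```

```text
t 3.5 shift mm [ -0.  -15.4  88.5] turn [-0.24  0.15  0.46] F [-0.86  0.73 -0.8 ] tip [ 0.589  -0.0831  0.1334]
```

View pics/s2.png

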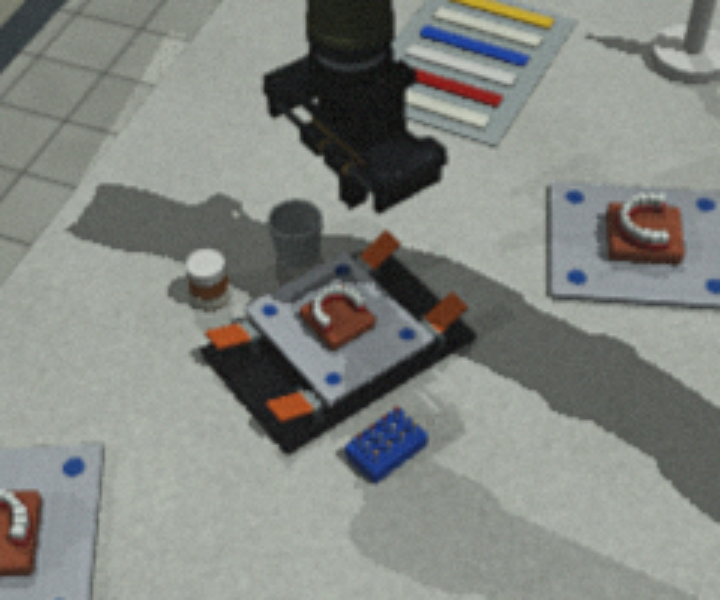

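Request:
jog_arm --pt "1 0 -0.005 0.01 0 0 0" --pt "1 0 -0.005 0.01 0 0 0" --pt "1 0 -0.005 0.01 0 0 0" --pt "1 0 0 0.01 0 0 0" --pt "1 0 0 0.01 0 0 0" --pt "1 0 0 0.01 0 0 0" --pt "1 0 0 0.01 0 0 0" --pt "1 0 0 0 0 0 0" --pt "1 0 0 0 0 0 0"

```text
time_s: 4.3
tool_pos: [0.595, -0.077, 0.2459]
tool_rot: [180.0, 0.1, -31.7]
force: [0.5, 0.1, -0.2]
grip_width: 0.0007
```

```bash
python3 -c "
from h import *
goto((.597,-.0695),-31.7,.042)"
```

```text
t 4.3 shift mm [-2.2 -7.5 21.9] turn [ 0.04  0.08 -0.01] F [ 0.46  0.14 -0.25] tip [ 0.595  -0.077   0.0639]
```

Request:
jog_arm --pt "1 -0.002 -0.0075 0 0 0 0" --pt "1 0 0 0.01 0 0 0" --pt "1 0 0 0.007 0 0 0" --pt "1 0 0 0 0 0 0" --pt "1 0 0 0 0 0 0" --pt "1 0 0 0 0 0 0"

```text
time_s: 4.8
tool_pos: [0.5975, -0.0694, 0.2296]
tool_rot: [180.0, 0.0, -31.7]
force: [-0.8, 0.1, -0.1]
grip_width: 0.0005
```

```bash
python3 -c "
from h import *
goto((.597,-.0695),-31.7,.040)"
```

```text
t 4.8 shift mm [-0.4  0.4  7.6] turn [0.01 0.   0.  ] F [-0.79  0.07 -0.06] tip [ 0.5975 -0.0694  0.0476]
```

Request:
jog_arm --pt "1 0 0 0.004 0 0 0" --pt "1 0 0 0.003 0 0 0" --pt "1 0 0 0 0 0 0" --pt "1 0 0 0 0 0 0"

```text
time_s: 5.13
tool_pos: [0.5976, -0.0694, 0.2227]
tool_rot: [180.0, -0.0, -31.7]
force: [0.6, 0.2, 0.0]
grip_width: 0.0008
```

Request:
jog_arm --pt "1 0 0 0.001 0 0 0" --pt "1 0 0 0 0 0 0" --pt "1 0 0 0 0 0 0"

```text
time_s: 5.38
tool_pos: [0.5977, -0.0693, 0.2227]
tool_rot: [180.0, -0.0, -31.7]
force: [-1.8, 0.5, 6.2]
grip_width: 0.0002
```

Request:
jog_arm --pt "1 0 0 0.001 0 0 0" --pt "1 0 0 0 0 0 0" --pt "1 0 0 0 0 0 0"

```text
time_s: 5.63
tool_pos: [0.5977, -0.0692, 0.2226]
tool_rot: [180.0, -0.0, -31.7]
force: [-3.8, 0.3, 11.6]
grip_width: 0.0006
```

Request:
jog_arm --pt "1 0 0 -0.006 0 0 0" --pt "1 0 0 -0.01 0 0 0" --pt "1 0 -0.012 0 0 0 0" --pt "1 0 -0.02 0 0 0 0" --pt "1 0 -0.02 0 0 0 0" --pt "1 0 -0.02 0 0 0 0" --pt "1 0 -0.02 0 0 0 0" --pt "1 0 0 0 0 0 0" --pt "1 0 0 0 0 0 0" --pt "1 0 0 0 0 0 0"

```text
time_s: 6.47
tool_pos: [0.6458, 0.009, 0.2364]
tool_rot: [180.0, 0.0, -31.7]
force: [-0.9, -0.2, -0.1]
grip_width: 0.0003
```

```bash
python3 -c "
from h import *
goto((.646,.0085),-31.7,.0426)"
```

```text
t 6.4667 shift mm [ 0.4  0.3 11.8] turn [0.04 0.01 0.02] F [-0.89 -0.16 -0.14] tip [0.6458 0.009  0.0544]
```

Request:
jog_arm --pt "1 0 0 0.006 0 0 0" --pt "1 0 0 0.005 0 0 0" --pt "1 0 0 0.0025 0 0 0" --pt "1 0 0 0 0 0 0" --pt "1 0 0 0 0 0 0"

```text
time_s: 6.88
tool_pos: [0.6456, 0.0083, 0.2228]
tool_rot: [180.0, 0.0, -31.7]
force: [-0.7, -0.6, 0.5]
grip_width: 0.0001
```

Request:
jog_arm --pt "1 0 0 0.001 0 0 0" --pt "1 0 0 0 0 0 0" --pt "1 0 0 0 0 0 0"

```text
time_s: 7.13
tool_pos: [0.6458, 0.0086, 0.2227]
tool_rot: [179.9, -0.0, -31.7]
force: [-1.5, -0.6, 5.4]
grip_width: 0.0004
```

Request:
jog_arm --pt "1 0 0 0.001 0 0 0" --pt "1 0 0 0 0 0 0" --pt "1 0 0 0 0 0 0"

```text
time_s: 7.38
tool_pos: [0.6458, 0.0086, 0.2226]
tool_rot: [179.9, -0.0, -31.7]
force: [-5.0, -1.7, 11.1]
grip_width: 0.0001
```

P1 is rigid too. Next is P2, 110 mm along the plate's −x (the jaw lies inside, clear of this path).

Request:
jog_arm --pt "1 0 0 -0.006 0 0 0" --pt "1 0 0 -0.01 0 0 0" --pt "1 -0.015 0 0 0 0 0" --pt "1 -0.019 0 0 0 0 0" --pt "1 -0.019 0 0 0 0 0" --pt "1 -0.019 0 0 0 0 0" --pt "1 -0.019 0 0 0 0 0" --pt "1 -0.019 0 0 0 0 0" --pt "1 0 0 0 0 0 0" --pt "1 0 0 0 0 0 0" --pt "1 0 0 0 0 0 0"

```text
time_s: 8.3
tool_pos: [0.5529, 0.0664, 0.2377]
tool_rot: [-180.0, -0.1, -31.7]
force: [0.8, -0.4, 0.9]
grip_width: 0.0005
```

```bash
python3 -c "
from h import *
goto((.5525,.0662),-31.7,.0426)"
```

```text
t 8.3 shift mm [-0.3  0.4 13.1] turn [-0.03 -0.08 -0.01] F [ 0.8  -0.43  0.95] tip [0.5529 0.0664 0.0557]
```

Request:
jog_arm --pt "1 0 0 0.006 0 0 0" --pt "1 0 0 0.006 0 0 0" --pt "1 0 0 0.003 0 0 0" --pt "1 0 0 0 0 0 0" --pt "1 0 0 0 0 0 0"

```text
time_s: 8.72
tool_pos: [0.5525, 0.0663, 0.2219]
tool_rot: [180.0, 0.0, -31.7]
force: [-0.2, -1.5, 2.7]
grip_width: 0.0007
```

Request:
jog_arm --pt "1 0 0 0.001 0 0 0" --pt "1 0 0 0 0 0 0" --pt "1 0 0 0 0 0 0"

```text
time_s: 8.97
tool_pos: [0.5524, 0.0665, 0.2213]
tool_rot: [180.0, -0.0, -31.7]
force: [0.1, -1.8, 2.6]
grip_width: 0.0003
```

Request:
jog_arm --pt "1 0 0 0.001 0 0 0" --pt "1 0 0 0 0 0 0" --pt "1 0 0 0 0 0 0"

```text
time_s: 9.22
tool_pos: [0.5524, 0.0666, 0.2204]
tool_rot: [180.0, -0.0, -31.7]
force: [-0.3, -2.5, 2.5]
grip_width: 0.0006
```

Request:
jog_arm --pt "1 0 0 0.001 0 0 0" --pt "1 0 0 0.001 0 0 0" --pt "1 0 0 0 0 0 0" --pt "1 0 0 0 0 0 0"

```text
time_s: 9.55
tool_pos: [0.5524, 0.0668, 0.2191]
tool_rot: [180.0, -0.0, -31.7]
force: [-3.2, -3.2, 8.4]
grip_width: 0.0002
```

Request:
jog_arm --pt "1 0 0 0.001 0 0 0" --pt "1 0 0 0 0 0 0" --pt "1 0 0 0 0 0 0"

```text
time_s: 9.8
tool_pos: [0.5525, 0.0669, 0.2188]
tool_rot: [179.9, -0.0, -31.7]
force: [-3.8, -3.2, 12.9]
grip_width: 0.0008
```

Request:
jog_arm --pt "1 0 0 -0.006 0 0 0" --pt "1 0 0 -0.015 0 0 0" --pt "1 0 0 -0.018 0 0 0" --pt "1 0 -0.015 0 0 0 0" --pt "1 0 -0.016 0 0 0 0" --pt "1 0 -0.016 0 0 0 0" --pt "1 0 -0.014 0 0 0 0" --pt "1 0 0 0 0 0 0" --pt "1 0 0 0 0 0 0" --pt "1 0 0 0 0 0 0"

```text
time_s: 10.63
tool_pos: [0.5839, 0.1183, 0.2556]
tool_rot: [179.9, 0.1, -31.7]
force: [-0.2, -0.1, -0.2]
grip_width: 0.0007
```

```bash
python3 -c "
from h import *
goto((.5845,.118),-31.7,.052)"
```

```text
t 10.6333 shift mm [ 0.6 -0.1 21.6] turn [0.07 0.05 0.01] F [-0.23 -0.15 -0.24] tip [0.5839 0.1183 0.0736]
```

Request:
jog_arm --pt "1 0 0 0.008 0 0 0" --pt "1 0 0 0.008 0 0 0" --pt "1 0 0 0.006 0 0 0" --pt "1 0 0 0.003 0 0 0" --pt "1 0 0 0.003 0 0 0" --pt "1 0 0 0.003 0 0 0" --pt "1 0 0 0.003 0 0 0" --pt "1 0 0 0 0 0 0"

```text
time_s: 11.3
tool_pos: [0.5845, 0.1196, 0.2228]
tool_rot: [-179.9, -0.0, -31.7]
force: [-1.8, 1.3, 4.0]
grip_width: 0.0004
```

Request:
jog_arm --pt "1 0 0 0.002 0 0 0" --pt "1 0 0 0.002 0 0 0" --pt "1 0 0 0.002 0 0 0" --pt "1 0 0 0 0 0 0" --pt "1 0 0 0 0 0 0"

```text
time_s: 11.72
tool_pos: [0.5848, 0.1204, 0.2174]
tool_rot: [-179.8, -0.0, -31.6]
force: [-1.1, 3.4, 4.1]
grip_width: 0.0002
```

Request:
jog_arm --pt "1 0 0 0.001 0 0 0" --pt "1 0 0 0.001 0 0 0" --pt "1 0 0 0 0 0 0" --pt "1 0 0 0 0 0 0"

```text
time_s: 12.05
tool_pos: [0.5849, 0.1205, 0.2156]
tool_rot: [-179.8, -0.1, -31.6]
force: [-0.4, 2.7, 5.9]
grip_width: 0.0005
```

Request:
jog_arm --pt "1 0 0 0.001 0 0 0" --pt "1 0 0 0.001 0 0 0" --pt "1 0 0 0.001 0 0 0" --pt "1 0 0 0 0 0 0" --pt "1 0 0 0 0 0 0"

```text
time_s: 12.47
tool_pos: [0.5849, 0.1208, 0.2135]
tool_rot: [-179.8, -0.1, -31.6]
force: [-1.7, 3.7, 10.2]
grip_width: 0.0006
```

Request:
jog_arm --pt "1 0 0 0.001 0 0 0" --pt "1 0 0 0.001 0 0 0" --pt "1 0 0 0 0 0 0" --pt "1 0 0 0 0 0 0"

```text
time_s: 12.8
tool_pos: [0.585, 0.121, 0.2132]
tool_rot: [-179.8, -0.1, -31.6]
force: [-6.0, 2.8, 22.1]
grip_width: 0.0008
```

Request:
jog_arm --pt "1 0 0 0.001 0 0 0" --pt "1 0 0 0.0005 0 0 0" --pt "1 0 0 0 0 0 0" --pt "1 0 0 0 0 0 0" --pt "1 0 0 0 0 0 0"

```text
time_s: 13.22
tool_pos: [0.5851, 0.1211, 0.213]
tool_rot: [-179.8, -0.1, -31.6]
force: [-8.7, 1.1, 29.7]
grip_width: 0.0003
```

Request:
jog_arm --pt "1 0 0 -0.007 0 0 0" --pt "1 0 0 -0.012 0 0 0" --pt "1 0 0 -0.014 0 0 0" --pt "1 0 0.015 0 0 0 0" --pt "1 0 0.016 0 0 0 0" --pt "1 0 0.016 0 0 0 0" --pt "1 0 0.014 0 0 0 0" --pt "1 0 0 0 0 0 0" --pt "1 0 0 0 0 0 0" --pt "1 0 0 0 0 0 0"

```text
time_s: 14.05
tool_pos: [0.5527, 0.0673, 0.2412]
tool_rot: [-179.9, -0.0, -31.7]
force: [-0.5, -0.3, -0.8]
grip_width: 0.0004
```

```bash
python3 -c "
from h import *
goto((.5525,.0662),-31.7,.0416)
p,d=cams.read_camera('side');cv2.imwrite('pics/s3.png',cv2.resize(p[130:250,170:310,::-1],None,fx=5,fy=5,interpolation=cv2.INTER_CUBIC))"
```

```text
t 14.05 shift mm [ 0.4  1.1 17.6] turn [-0.06 -0.03  0.02] F [-0.47 -0.27 -0.8 ] tip [0.5527 0.0673 0.0592]
```

View pics/s3.png

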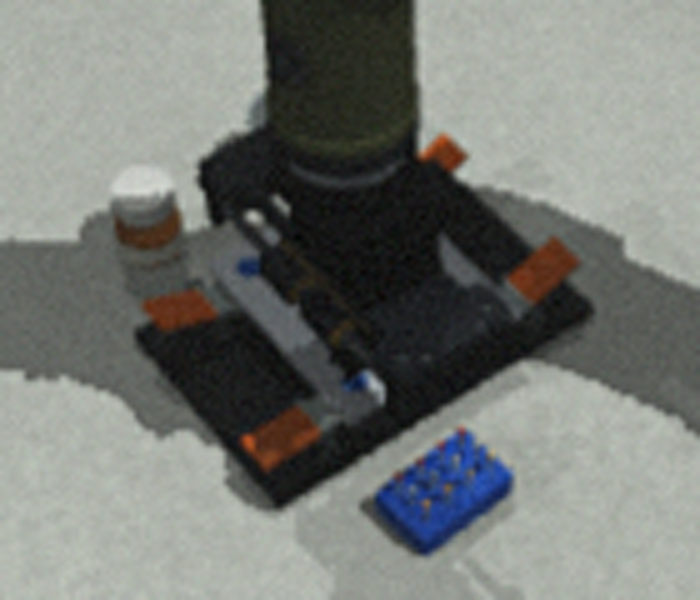

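Picture 5: the tab at crop (283,440) now lies flat and the other three are raised. The tip is over the dot at (355,385). Next comes the check press.

Request:
jog_arm --pt "1 0 0.001 0.007 0 0 0" --pt "1 0 0 0.007 0 0 0" --pt "1 0 0 0.003 0 0 0" --pt "1 0 0 0.001 0 0 0" --pt "1 0 0 0 0 0 0" --pt "1 0 0 0 0 0 0"

```text
time_s: 14.6
tool_pos: [0.5516, 0.0662, 0.2225]
tool_rot: [180.0, 0.0, -31.7]
force: [0.1, 0.1, 1.5]
grip_width: 0.0004
```

Request:
jog_arm --pt "1 0 0 0.001 0 0 0" --pt "1 0 0 0.001 0 0 0" --pt "1 0 0 0 0 0 0" --pt "1 0 0 0 0 0 0"

```text
time_s: 14.93
tool_pos: [0.5518, 0.0663, 0.2218]
tool_rot: [180.0, -0.0, -31.7]
force: [-3.1, 0.4, 8.1]
grip_width: 0.0004
```

Request:
jog_arm --pt "1 0 0 0.001 0 0 0" --pt "1 0 0 0.0005 0 0 0" --pt "1 0 0 0 0 0 0" --pt "1 0 0 0 0 0 0" --pt "1 0 0 0 0 0 0"

```text
time_s: 15.35
tool_pos: [0.5519, 0.0664, 0.2217]
tool_rot: [179.9, -0.0, -31.7]
force: [-7.7, 0.2, 18.8]
grip_width: 0.0007
```

The corner holds: it sank 0.9 mm at 19 N. Retreating.

Request:
jog_arm --pt "1 0 0 -0.006 0 0 0" --pt "1 0 0 -0.015 0 0 0" --pt "1 0 0 -0.025 0 0 0" --pt "1 0 0 -0.03 0 0 0" --pt "1 0 0 -0.03 0 0 0" --pt "1 0 0 -0.03 0 0 0" --pt "1 0 0.02 -0.02 0 0 0" --pt "1 0 0.03 0 0 0 0" --pt "1 0 0.03 0 0 0 0" --pt "1 0 0.03 0 0 0 0" --pt "1 0 0.03 0 0 0 0" --pt "1 0 0.03 0 0 0 0"

```text
time_s: 16.35
tool_pos: [0.4615, -0.08, 0.3754]
tool_rot: [180.0, -0.1, -31.7]
force: [0.2, -1.2, 0.6]
grip_width: -0.0
```

Request:
jog_arm --pt "1 0 0.03 0 0 0 0" --pt "1 0 0.03 0 0 0 0" --pt "1 0 0.03 0 0 0 0" --pt "1 0 0.03 0 0 0 0" --pt "1 0 0.03 0 0 0 0" --pt "1 0 0.03 0 0 0 0" --pt "1 0 0 0 0 0 0" --pt "1 0 0 0 0 0 0" --pt "1 0 0 0 0 0 0"

```text
time_s: 17.1
tool_pos: [0.3682, -0.2314, 0.3753]
tool_rot: [-180.0, -0.0, -31.7]
force: [1.3, -0.0, 0.3]
grip_width: 0.0005
```

```bash
python3 -c "
from h import *
for c in('side','top'):
  p,d=cams.read_camera(c)
  x=(180,140,300,240) if c=='side' else (210,95,330,225)
  cv2.imwrite(f'pics/{c}4.png',cv2.resize(p[x[1]:x[3],x[0]:x[2],::-1],None,fx=4.6,fy=4.6,interpolation=cv2.INTER_CUBIC))
  for n in ('cup','jar','bur_block'): print(c,n,[np.round(r['position'],1) for r in landmark_of(c,n)[:1]])
print(status.get_obs()['force'],status.get_obs()['time_s'])"
```

```text
side cup [array([162.9, 227.5])]
side jar [array([177.8, 198.6])]
side bur_block [array([228.6, 256.9])]
top cup [array([144.8, 306.7])]
top jar [array([174.3, 312.2])]
top bur_block [array([208.7, 230.6])]
[-0.30713411  0.22886563 -0.24734894] 17.5
```

View pics/side4.png

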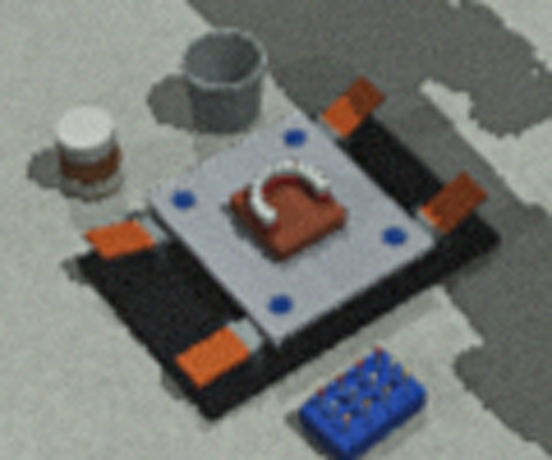

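View pics/top4.png

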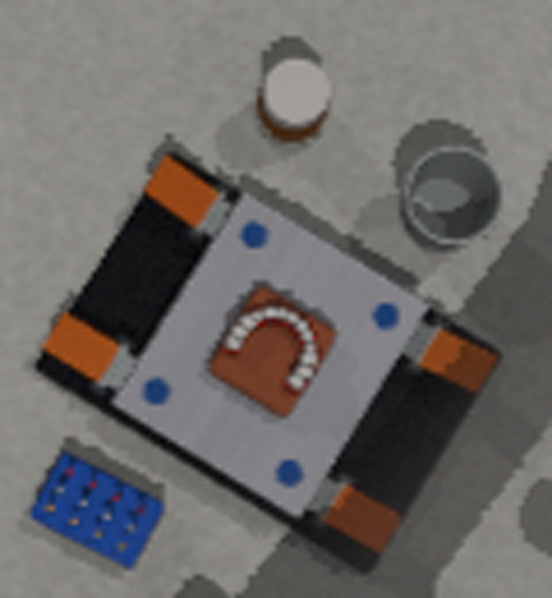

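Plate, cup, jar and bur block are where they were (crop pixels the same as before). One last depth check of the tab heights, then I hand in.

```bash
python3 -c "
from h import *
p,d=cams.read_camera('top')
c=np.array([.5753,-.0012]);a=np.radians(-31.7);e=np.array([np.cos(a),np.sin(a)]);f=np.array([-e[1],e[0]])
v,u=np.mgrid[110:225,210:330]; P=np.array([at_d('top',x,y,d[y,x]) for y,x in zip(v.ravel(),u.ravel())])
X=(P[:,:2]-c)@e;Y=(P[:,:2]-c)@f
for sx in(1,-1):
  for sy in(1,-1):
    m=(abs(X-sx*.055)<.008)&(abs(Y-sy*.112)<.004); print(sx,sy,m.sum(),round(float(np.median(P[m,2])),4))
env.sign_off()"
```

```text
Traceback (most recent call last):
  File "h.py", line 12, in at_d
    e,r=ray(c,u,v); return e+r*d
        ~~~^^^^^^^
  File "h.py", line 8, in ray
    q,f,A=cam(c); return q['eye'],A@np.array([(u-q['cx'])/f,-(v-q['cy'])/f,-1.])
          ~~~^^^
  File "h.py", line 5, in cam
    q=cams.camera_params(c); f=192/np.tan(np.radians(q['vfov']/2))
ValueError: time passes only in moves, steps and waits
```

```bash
python3 -c "
from h import *
p,d=cams.read_camera('top'); q,F,A=cam('top')
c=np.array([.5753,-.0012]);a=np.radians(-31.7);e=np.array([np.cos(a),np.sin(a)]);f=np.array([-e[1],e[0]])
v,u=np.mgrid[110:225,210:330]; v=v.ravel();u=u.ravel()
P=q['eye']+(np.c_[(u-q['cx'])/F,-(v-q['cy'])/F,-np.ones(len(u))]*d[v,u][:,None])@A.T
X=(P[:,:2]-c)@e;Y=(P[:,:2]-c)@f
for sx in(1,-1):
  for sy in(1,-1):
    m=(abs(X-sx*.055)<.008)&(abs(Y-sy*.112)<.004); print(sx,sy,m.sum(),round(float(np.median(P[m,2])),4))
print(status.get_obs()['time_s'])"
```

```text
1 1 16 0.0439
1 -1 17 0.0466
-1 1 16 0.0296
-1 -1 19 0.0449
17.6
```

Only the pressed tab is flat (about 30 mm); the others are at 44–47 mm.

```bash
python3 -c "
from h import *
print(env.sign_off())"
```

```text
the job is handed in; nothing more can be done
None
```

I found the springy corner, pushed its shim tab flat, and a second press showed that the shim now holds it. The job was handed in at about 17.6 s with the gripper clear of everything.

- **Finding the corner:** The first two corners I pressed stayed rigid at about 11 N. The third, nearest the bur block, sank 3.8 mm at 13 N, so I did not press the fourth.
- **Shim tab:** I pushed the tab beside that corner to its stop, using up to 30 N, and the fingertip stopped at about 31 mm. The depth check reads 30 mm there, and the other three tabs are still raised at 44–47 mm.
- **Check press:** With 19 N on that corner it sank only about 0.9 mm.
- **Surroundings:** In the pictures the plate, cup, jar and bur block are where they started.

Two checks misbehaved:
- **Network fixes:** In the last top view the networks placed the jar, and to a lesser degree the cup, off their first fixes. The picture itself and the side camera show both unmoved.
- **Depth script:** My first depth script stopped with an error, and I reran it successfully.

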